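Tap jammed standoffs out of a tilted flask

TASK

Three brass standoffs are jammed crosswise in the narrow neck of the clear flask that hangs tilted in its stand. Bring the aluminium tray under the mouth first, then free all of the standoffs with brisk but light taps on a side of the flask until they have dropped out into the tray. Do not grip the flask or touch the standoffs, do not disturb the other parts on the bench, and leave the tray flat on the bench with all three standoffs lying in it.

Things in the scene. Friction and masses are not known exactly. Their poses are not given: they have to be found in the camera images.
- flask: clear square plastic flask, tilted neck-down 32 degrees. Origin: inner floor where the neck begins, mid width, 75 mm above the bench; x down the slope out of the mouth, y left, z out of its floor. Body outside x -103..5, y +-31, z -3..43 mm; neck outside to x 31, y +-18; neck inside 22 wide, 20 high. Top 167 mm above the bench. It shifts sideways (y) 15 mm either way on a light spring (150 N/m), then meets a soft stop
- left_wall: left side wall of the flask, 103 x 40 mm, a place to tap; origin at the middle of its outer face, 119 mm above the bench, where the wall spans heights 95 to 142 mm; axes as the flask's, outer face towards its +y. A slow push only carries the standoffs along; a knock at 0.1 to 0.25 m/s makes them slip and drop an end into the neck. One to about ten free them all; pause a second to let the flask glide back
- right_wall: right side wall of the flask, the same, outer face towards its own -y; either side will do
- stand: dark steel stand that carries the flask, fixed to the bench; origin on the bench, x level in the direction the mouth points, y left; base plate 10 mm thick, x -98 to +12 mm, y +-35 mm; the flask's origin is at x 30 mm
- mouth (a point): lower edge of the flask's open mouth, mid width, 58 mm above the bench; axes as the flask's. Parts that come free land 0 to 40 mm beyond it in the direction the mouth points
- standoff1: plain brass cylinder (standoff), 12 mm diameter, 27 mm long along its y, 22 g, origin at its centre; the one nearer the mouth, lying across the neck against both shoulders (x about -6 mm in the flask's frame); out of the flask once its x there is over 40 mm
- standoff2: the same kind of brass standoff, lying just behind the first (x about -19 mm in the flask's frame)
- standoff3: the same, lying behind the second (x about -31 mm in the flask's frame)
- tray: loose open aluminium tray, 0.3 to 0.55 kg, on the bench; outside 138 (x) x 118 (y) x 30 mm, walls and floor 4 mm, origin under its centre at its underside, z up. An upright grip tab stands at its +x end: x from 69 to 81 mm (12 mm thick), 44 mm wide along y, top 66 mm above the bench; pinch it above the 30 mm wall and slide the tray
- busbar: bystander: loose black bus bar block with copper strip and studs, 130 x 45 x 40 mm, origin under its centre; it lies on the other side of the flask from the tray
- driver: bystander: screwdriver lying on the bench near the robot, about 200 mm long along its x
- fusebox: bystander: white fuse box 75 x 50 x 40 mm on the bench near the robot, origin under its centre
Mind the look-alikes: they are no part of the job. Leave any green look-alike of the tray alone. Leave any pink or purple look-alike of the stand alone.

How it is judged (in metres and radians):
On the way, in this order (a step that is already met when the one before it is completed fails the run):
1. the tray stands flat on the bench under the flask's mouth while all three standoffs are still in the flask (x of mouth in the frame of tray between -0.062 and 0.062 m and y of mouth in the frame of tray between -0.052 and 0.052 m and height (world z) of tray below 0.004 m and angle between tray's own z axis and vertical below 0.1 rad and x of each of standoff1, standoff2, standoff3 in the frame of flask below 0.02 m), for 0.2 s.
2. all three standoffs have dropped into the tray (x of standoff1 in the frame of tray between -0.066 and 0.066 m and y of standoff1 in the frame of tray between -0.056 and 0.056 m and z of standoff1 in the frame of tray between 0 and 0.03 m and x of standoff2 in the frame of tray between -0.066 and 0.066 m and y of standoff2 in the frame of tray between -0.056 and 0.056 m and z of standoff2 in the frame of tray between 0 and 0.03 m and x of standoff3 in the frame of tray between -0.066 and 0.066 m and y of standoff3 in the frame of tray between -0.056 and 0.056 m and z of standoff3 in the frame of tray between 0 and 0.03 m), for 0.2 s.
At the end, for the whole second after the job is handed in: all three standoffs lie at rest inside the tray (within its walls, below the rim), and the tray stands flat and still on the bench (within 4 mm of it, tilted under 0.1 rad) (all of step 2 and linear speed of each of standoff1, standoff2, standoff3 below 0.03 m/s and height (world z) of tray below 0.004 m and angle between tray's own z axis and vertical below 0.1 rad and linear speed of tray below 0.02 m/s); the robot touches nothing.
It fails at once if the fingers or the arm touch a standoff (contact force between any of the fingers, the arm and standoff1 above 0.3 N or contact force between any of the fingers, the arm and standoff2 above 0.3 N or contact force between any of the fingers, the arm and standoff3 above 0.3 N).
It fails at once if the flask is gripped: fingers press on both its side walls at once (contact force between the fingers and left_wall above 0.5 N and contact force between the fingers and right_wall above 0.5 N).
It fails at once if the flask is struck hard (over 150 N) (contact force between any of the fingers, the arm and flask above 150 N).
It fails at once if a bystander is moved more than 20 mm (distance of any of busbar, driver, fusebox from where it was at the start of the episode above 0.02 m).
It also fails if it takes over 54 s, if anything falls off the work surface, if the arm or the gripper's body presses on something with over 40 N, if the wrist force passes 120 N, or if a joint passes its speed limit or range.

ROBOT

A 6-joint arm with a two-finger parallel gripper is mounted at the origin on the work surface. World frame = base frame: x ahead of the robot, y to its left, z up, the work surface at z = 0. Lengths are in mm, angles in rad, forces in N, time in s.
With the tool pointing down it reaches from about 275 to 750 mm from the base axis. Payload 10.2 kg.
Tool frame: the origin (TCP) lies at the very end of the fingers, on their centre line; the grasp point (between the pads) lies 19 mm behind it (robot.grip_point_offset is the distance from the TCP to the grasp point, in mm); z points along the fingers, y is the line along which they close (so a half turn about z gives the same grasp; the last joint's range is limited). The gripper opens to 85 mm and grips with 20 to 120 N. Pads are 22 mm wide; open, the fingers measure 114 mm over their backs; the gripper's body (76 mm by 85 mm) begins 54 mm behind the grasp point. The pads swing forward as they close: fully open they stand 13 mm farther back than shut.
Start: joints at [-1.538, 0.313, 1.498, -0, 1.331, -0.223], TCP at [132.822, -507.927, 231.294] pointing down, gripper open.
Joint ranges: [-2.94, 2.94], [-0.97, 2.17], [0.19, 2.56], [-1.23, 4.37], [0.02, 3.11], [-2.88, 2.88]. Speed limits (rad/s): [2.39, 2.39, 3.01, 3.14, 3.14, 3.14].

INTERFACE

Orientations are given as a unit quaternion [x, y, z, w].
In Python, from workcell import robot, imaging gives the robot as it stands. The module is installed in compiled form; this text tells all that it offers.
- The arm moves only by the tool send_rows, never from a script. Its argument "steps" is a list of rows, each a list of 7 numbers: the shift along the tool's x, y, z each as a share of 0.03 m, from -1 to 1, then the turn, a rotation vector about the tool's x, y, z each as a share of 0.15 rad, from -1 to 1, then the opening, from 0 (shut) to 1 (fully open). A call has 1 to 8 rows; each row shifts and turns the commanded pose from where the row before left it, along the tool's axes as they then stand; what a row does not reach is not made up. A row lasts 1/8 s, in which the tool goes at most 62.5 mm and 10.7 degrees, less where a joint would pass 70% of its speed; a pose out of reach is approached as far as the arm can. A call with a number of a shift or a turn outside -1 to 1 is refused whole. A call with a gripper value outside its range is refused whole. The fingers move at their own pace and stop on an object; "newtons" is the grip in N (left out, the last holds). Time passes only in rows, so rows that do not move let the fingers close. It gives the time, the measured TCP pose, the force, the opening and the grip force at its end, in the units of the state.
- robot.state(): the state, without advancing time (a new reading comes with each control period).
- imaging.grab_frame(name): name is "side" or "top"; returns a dict with "frame" (384x512x3 uint8, blue, green, red), "mtx" (3x3 intrinsics, pixels), "R" (3x3) and "t" (3): a world point X has camera coordinates R X + t. Camera axes: x right, y down, z forward; pixel columns grow to the right and rows downward; lengths in mm; the calibration is good to about 2 mm. A picture is of the moment at which its call begins. There is no depth.
- robot.hand_in(): hands the job in; it is judged then, once.
The state is a dict: "time": time; "q": joint angles; "qd": joint speeds; "joint_efforts": joint torques, N m; "position": TCP position; "eef_rot": TCP orientation; "contact_force": force on the tool from outside, world axes, zero at the start; "wrist_torque": the same for the moment, N m; "width": opening from 0.0 (shut) to 1.0 (fully open); "gripper_force": force on a finger pad.
Only numpy, scipy, OpenCV 4.12 (cv2) and the standard library are available. Lean on these libraries where they do the work, as an engineer would, in place of code of your own. Each camera call takes 0.05 s, during which the arm holds its last target. There are 200 camera calls.

## Working session

There is one attempt and no reset: what is moved stays moved. The work goes in short steps, Python scripts to look and compute and a tool call to move; the robot and the scene stay as the last step left them, time stands still between calls to the robot, and variables do not carry over. Pictures are saved under pics/ and viewed, at most 10 in all, crops included, and the job is handed in when it is done.

Besides the shell and the picture viewer there is one more tool, called after ">>>" as name([rows], argument=value, ...), one row to a line, values as JSON. send_rows: Moves the arm, as the interface text tells. Shift numbers are shares of 0.03 m and turn numbers shares of 0.15 rad, none past 1 either way. Its arguments: {"type":"object","properties":{"steps":{"type":"array","items":{"type":"array","items":{"type":"number"}}},"newtons":{"type":"number"}},"required":["steps"]}

```bash
mkdir -p pics; cat > h.py <<'E'
import numpy as np, cv2
from workcell import robot, imaging
def cam(n):
    d=imaging.grab_frame(n); return d
def save(n,f,s=1.5):
    d=cam(n); np.savez(f'{n}.npz',**d); cv2.imwrite(f'pics/{f}.png',cv2.resize(d['frame'],None,fx=s,fy=s,interpolation=cv2.INTER_CUBIC)); return d
def load(n): return dict(np.load(f'{n}.npz'))
def unproj(d,uv,z):
    r=d['R'].T@np.linalg.inv(d['mtx'])@np.array([uv[0],uv[1],1.]); c=-d['R'].T@d['t']
    return c+r*(z-c[2])/r[2]
def proj(d,X):
    p=d['mtx']@(d['R']@np.asarray(X,float)+d['t'].ravel()); return p[:2]/p[2]
E
python3 - <<'E'
from h import *
for n in('side','top'):
    d=save(n,n+'0'); print(n,-d['R'].T@d['t'],d['R'][2])
s=robot.state(); print(s['time'],s['position'],s['eef_rot'])
E
```

```text
side [ -3.81326661 591.63571281 927.42756811] [ 0.43430022 -0.53457938 -0.72498842]
top [ 228.70348099  -24.6111677  1404.48414094] [ 0.21169066  0.01379346 -0.97723938]
0.1 [ 132.81817565 -507.68651611  230.81377069] [ 9.91829825e-01  1.27566739e-01  5.48448352e-05 -5.67859258e-04]
```

View pics/side0.png

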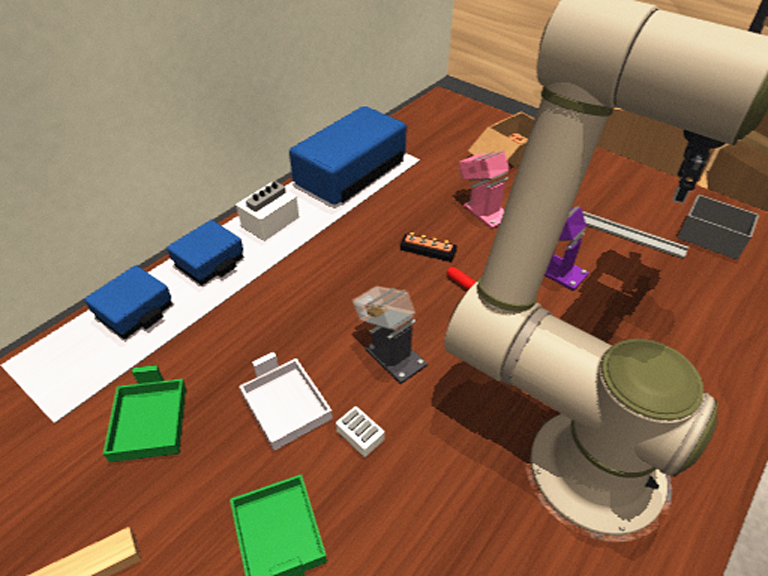

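View pics/top0.png

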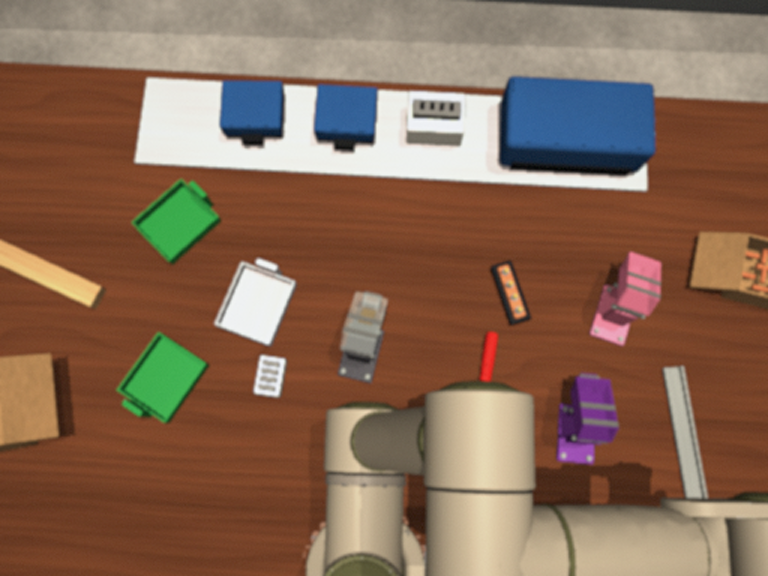

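Aluminium tray: candidates in the top view are grey-white (257,302), green (176,220) and green (163,378). The grey-white one fits. Stand: dark (362,335), pink (630,295), purple (588,415). The dark one with the clear flask fits. I'll confirm both in one enlarged crop.

```bash
python3 - <<'E'
from h import *
d=load('top'); c=d['frame'][165:270,135:265]
cv2.imwrite('pics/crop.png',cv2.resize(c,None,fx=5.5,fy=5.5,interpolation=cv2.INTER_CUBIC))
E
```

```text
(no output)
```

View pics/crop.png

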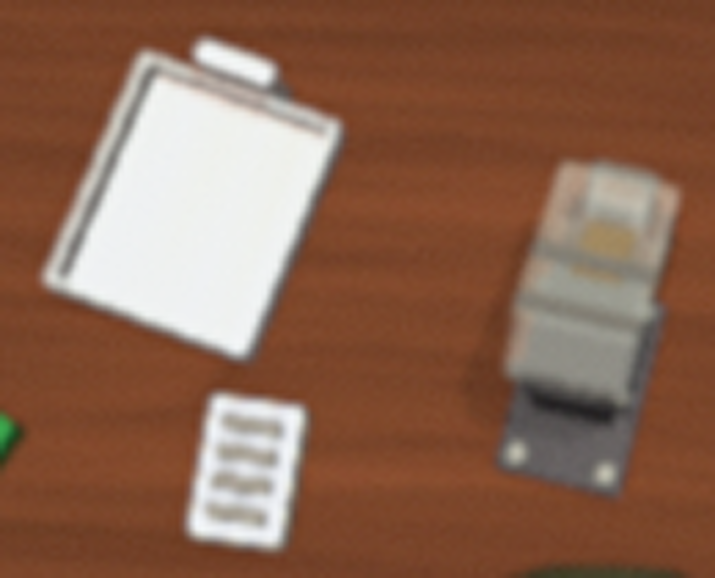

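```bash
cat >> h.py <<'E'
from scipy.optimize import least_squares
def P(pose,X):
    x,y,a=pose; c,s=np.cos(a),np.sin(a); X=np.atleast_2d(X)
    return np.c_[x+c*X[:,0]-s*X[:,1], y+s*X[:,0]+c*X[:,1], X[:,2]]
t=np.radians(32)
def F(X):
    X=np.atleast_2d(np.array(X,float)); return np.c_[30+np.cos(t)*X[:,0]+np.sin(t)*X[:,2], X[:,1], 75-np.sin(t)*X[:,0]+np.cos(t)*X[:,2]]
def fit(obs,p0):
    f=lambda p: np.concatenate([proj(d,P(p,X)[0])-uv for d,X,uv in obs])
    r=least_squares(f,p0); return r.x, np.round(r.fun.reshape(-1,2),1)
E
python3 - <<'E'
from h import *
T,S=load('top'),load('side')
k=lambda x,y:np.array([(x+.5)/5.5-.5+135,(y+.5)/5.5-.5+165])
c0=unproj(T,k(195,205),30)[:2]
obs=[(T,(69,59,30),k(145,52)),(T,(69,-59,30),k(342,125)),(T,(-69,-59,30),k(248,358)),(T,(-69,59,30),k(45,285)),(T,(75,22,66),k(195,50)),(T,(75,-22,66),k(276,75)),
]
tr,e=fit(obs,[*c0,-.3]); print('tray',tr,e.tolist())
g=unproj(T,k(560,478),10)[:2]
obs=[(T,(-98,35,10),k(500,463)),(T,(-98,-35,10),k(618,492)),(T,F((5,31,43))[0],k(565,163)),(T,F((5,-31,43))[0],k(680,185)),
(S,(-98,35,10),np.array([402,380])/1.5),(S,(-98,-35,10),np.array([426,365])/1.5)]
st,e=fit(obs,[g[0]+98,g[1],-.2]); print('stand',st,e.tolist())
for n,X in dict(mouth=F((31,0,-3)),o=F((0,0,0)),bodyfront=F((5,31,0)),backtop=F((-103,31,43)),lw=F((-49,31,20)),rw=F((-49,-31,20))).items(): print(n,P(st,X).round(0),proj(T,P(st,X)[0]))
print('tab',P(tr,(75,0,50)))
print('fuse',unproj(T,k(247,470),40),'bus',unproj(T,(340,195),40))
print('drv',unproj(T,(326,237),15))
E
```

```text
tray [ 5.02689437e+02  2.55594869e+02 -2.92050381e-01] [[-0.1, 0.5], [-0.2, 0.0], [-0.2, -0.3], [0.5, -0.4], [0.6, -0.0], [-0.6, 0.3]]
stand [ 4.59675229e+02  2.87832191e+01 -1.79177952e-01] [[-0.7, 0.7], [0.4, 0.9], [-0.1, -0.5], [0.0, 0.4], [-1.3, 0.6], [0.4, -2.0]]
mouth [[513.  19.  56.]] [247.89981863 200.76354168]
o [[489.  23.  75.]] [245.7578261  207.43567937]
bodyfront [[499.  53.  72.]] [235.88558332 203.80019897]
backtop [[431.  65. 166.]] [228.1388749 220.9972611]
lw [[464.  59. 118.]] [232.12319922 212.40265931]
rw [[453.  -2. 118.]] [253.43267517 217.48847852]
tab [[574.51360279 234.00113965  50.        ]]
fuse [356.97348897 211.52295445  40.        ] bus [ 550.84525076 -257.15215586   40.        ]
drv [ 424.30554026 -221.87440396   15.        ]
```

Seen: the grey-white tray with its tab (crop 235,60) and the dark stand with the clear flask and brass inside (crop 605,240) are confirmed. I'm setting off towards the tab at about (575,234).

>>> send_rows([
  [1,0,-1,0,0,-1,1],
  [1,0,0,0,0,-1,1],
  [1,0,0,0,0,-1,1],
  [1,0,0,0,0,-1,1],
  [1,0,0,0,0,-1,1],
  [1,0,0,0,0,-1,1],
  [1,0,0,0,0,-0.82,1],
  [1,0.16,0,0,0,0,1],
], newtons=60)

```text
time: 1.1
position: [299.1, -349.4, 261.0]
eef_rot: [0.802, 0.597, 0.0, -0.0]
contact_force: [-0.1, -1.1, -0.5]
width: 0.999
gripper_force: 0.0
```

>>> send_rows([
  [1,0.16,0,0,0,0,1],
  [1,0.16,0,0,0,0,1],
  [1,0.16,0,0,0,0,1],
  [1,0.16,0,0,0,0,1],
  [1,0.16,0,0,0,0,1],
  [1,0.16,0,0,0,0,1],
  [1,0.16,0,0,0,0,1],
  [1,0.16,0,0,0,0,1],
])

```text
time: 2.1
position: [404.9, -130.6, 261.1]
eef_rot: [0.802, 0.597, -0.0, -0.0]
contact_force: [-0.1, -0.1, -0.4]
width: 1.0
gripper_force: 0.0
```

>>> send_rows([
  [1,0.16,0,0,0,0,1],
  [1,0.16,0,0,0,0,1],
  [1,0.16,0,0,0,0,1],
  [1,0.16,0,0,0,0,1],
  [1,0.16,0,0,0,0,1],
  [1,0.16,0,0,0,0,1],
  [1,0.16,0,0,0,0,1],
  [0,0,0,0,0,0,1],
])

```text
time: 3.1
position: [497.4, 61.0, 260.8]
eef_rot: [0.802, 0.598, -0.0, -0.0]
contact_force: [0.8, -0.4, -0.5]
width: 1.0
gripper_force: 0.0
```

```bash
cat >> h.py <<'E'
from scipy.spatial.transform import Rotation as Ro
def rel(target,z=None):
    s=robot.state(); R=Ro.from_quat(s['eef_rot']).as_matrix(); p=np.array(s['position'])
    print('t',s['time'],'p',p.round(1),'tooly deg',np.degrees(np.arctan2(R[1,1],R[0,1])).round(2),'tilt',R[2].round(3),'F',np.round(s['contact_force'],1),'w',s['width'],'q',np.round(s['q'],2))
    print('rows tool',(R.T@(np.array(target)-p)/30).round(2))
E
python3 - <<'E'
from h import *
rel((574.5,234,37))
E
```

```text
t 3.1 p [497.4  61.  260.8] tooly deg -16.6 tilt [-0.    -0.001 -1.   ] F [ 0.8 -0.4 -0.5] w 1.0000449482589833 q [-0.11  0.24  1.52  0.    1.39  0.18]
rows tool [6.26 0.82 7.46]
```

>>> send_rows([
  [1,0.13,0.3,0,0,0,1],
  [1,0.13,0.7,0,0,0,1],
  [1,0.13,0.9,0,0,0,1],
  [1,0.13,1,0,0,0,1],
  [1,0.15,1,0,0,0,1],
  [1,0.15,1,0,0,0,1],
  [0.26,0,0.5,0,0,0,1],
  [0,0,0,0,0,0,1],
])

```text
time: 4.1
position: [574.4, 231.8, 98.6]
eef_rot: [0.802, 0.597, -0.001, -0.0]
contact_force: [1.2, 0.1, 0.6]
width: 0.999
gripper_force: 0.0
```

```bash
python3 - <<'E'
from h import *
rel((574.5,234,37))
T=cam('top');S=cam('side')
a=T['frame'][130:260,120:290];b=S['frame'][190:320,130:300]
cv2.imwrite('pics/grip.png',np.hstack([cv2.resize(x,None,fx=2.35,fy=2.35,interpolation=cv2.INTER_CUBIC) for x in(a,b)]))
E
```

```text
t 4.1 p [574.4 231.8  98.6] tooly deg -16.73 tilt [-0.001 -0.002 -1.   ] F [1.2 0.1 0.6] w 0.9989212970636466 q [ 0.19  0.64  1.35 -0.    1.15  0.49]
rows tool [ 0.07 -0.01  2.05]
```

View pics/grip.png

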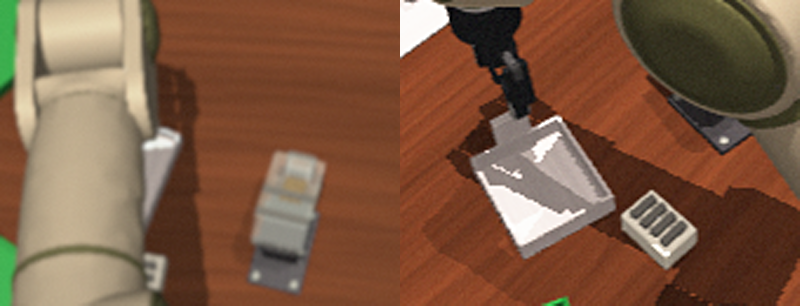

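The fingers stand astride the tab (side half, fingers at (515,100), tab at (515,125)). Descend and pinch.

>>> send_rows([
  [0.07,0,1,0,0,0,1],
  [0,0,1,0,0,0,1],
  [0,0,0,0,0,0,0.5],
  [0,0,0,0,0,0,0],
  [0,0,0,0,0,0,0],
  [0,0,0,0,0,0,0],
  [0,0,0,0,0,0,0],
  [0,0,0,0,0,0,0],
], newtons=50)

```text
time: 5.2
position: [575.6, 234.8, 40.4]
eef_rot: [0.802, 0.597, 0.0, 0.0]
contact_force: [-3.4, 0.5, 4.7]
width: 0.129
gripper_force: 49.3
```

```bash
python3 - <<'E'
from h import *
st=np.array([459.7,28.8,-.179])
print(P(st,(86+75,0,37)))
rel(P(st,(86+75,0,37))[0]); print(robot.state()['gripper_force'])
E
```

```text
[[6.18127579e+02 1.34651898e-01 3.70000000e+01]]
t 5.2 p [575.6 234.8  40.4] tooly deg -16.71 tilt [ 0.  0. -1.] F [-3.4  0.5  4.7] w 0.12862416272962654 q [0.2  0.72 1.39 0.   1.03 0.49]
rows tool [-7.08  3.61  0.11]
49.311259388923645
```

>>> send_rows([
  [0,0.5,0,0,0,-0.2,0],
  [0,0.8,0,0,0,-0.2,0],
  [0,0.8,0,0,0,-0.2,0],
  [-0.4,0.7,0,0,0,-0.15,0],
  [-0.7,0,0,0,0,0,0],
  [-0.7,0,0,0,0,0,0],
  [-0.7,0,0,0,0,0,0],
  [-0.7,0,0,0,0,0,0],
])

```text
time: 6.2
position: [639.8, 119.7, 40.4]
eef_rot: [0.768, 0.641, 0.001, 0.0]
contact_force: [1.5, 5.5, 4.3]
width: 0.128
gripper_force: 50.2
```

```bash
python3 - <<'E'
from h import *
rel((618.1,0.1,40.4)); print(robot.state()['gripper_force'])
E
```

```text
t 6.2 p [639.8 119.7  40.4] tooly deg -10.28 tilt [ 0.001  0.002 -1.   ] F [1.5 5.5 4.3] w 0.12764364614669224 q [0.   0.77 1.28 0.   1.08 0.18]
rows tool [-4.05 -0.   -0.01]
50.22319436073303
```

>>> send_rows([
  [-0.7,0,0,0,0,0,0],
  [-0.7,0,0,0,0,0,0],
  [-0.7,0,0,0,0,0,0],
  [-0.7,0,0,0,0,0,0],
  [-0.7,0,0,0,0,0,0],
  [-0.3,0,0,0,0,0,0],
  [0,0,0,0,0,0,0],
  [0,0,0,0,0,0,0],
])

```text
time: 7.2
position: [619.3, 6.3, 40.4]
eef_rot: [0.768, 0.641, -0.0, 0.001]
contact_force: [-2.0, -3.7, 6.4]
width: 0.133
gripper_force: 50.4
```

```bash
python3 - <<'E'
from h import *
rel((618.1,0.1,40.4))
T=cam('top');S=cam('side'); np.savez('side',**S)
a=T['frame'][120:250,160:330];b=S['frame'][130:260,190:360]
cv2.imwrite('pics/placed.png',np.hstack([cv2.resize(x,None,fx=2.35,fy=2.35,interpolation=cv2.INTER_CUBIC) for x in(a,b)]))
E
```

```text
t 7.2 p [619.3   6.3  40.4] tooly deg -10.3 tilt [-0.002  0.001 -1.   ] F [-2.  -3.7  6.4] w 0.13335601517218934 q [-0.18  0.71  1.4  -0.    1.03  0.  ]
rows tool [-0.21 -0.   -0.  ]
```

View pics/placed.png

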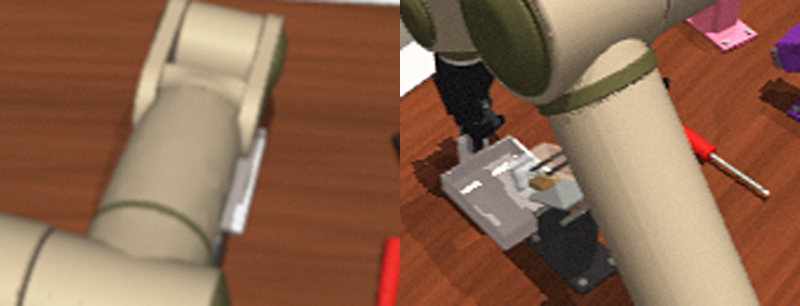

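>>> send_rows([
  [-0.2,0,0,0,0,0,0],
  [0,0,0,0,0,0,0],
  [0,0,0,0,0,0,0.6],
  [0,0,0,0,0,0,0.6],
  [0,0,0,0,0,0,0.6],
  [0,0,-0.6,0,0,0,0.6],
  [0,0,-1,0,0,0,0.6],
  [0,0,-1,0,0,0,0.6],
])

```text
time: 8.3
position: [618.3, 1.8, 119.5]
eef_rot: [0.768, 0.641, 0.0, 0.0]
contact_force: [0.0, 0.0, -0.4]
width: 0.602
gripper_force: 0.0
```

>>> send_rows([
  [0,0,-1,0,0,0,0.3],
  [0.5,0,-1,0,0,0,0],
  [1,0,-0.5,0,0,0,0],
  [1,0,0,0,0,0,0],
  [0,-0.7,0,0,0,0,0],
  [0,-0.7,0,0,0,0,0],
  [0,0,0,0,0,0,0],
  [0,0,0,0,0,0,0],
])

```text
time: 9.3
position: [590.9, 82.9, 193.1]
eef_rot: [0.768, 0.641, 0.0, 0.0]
contact_force: [0.6, 0.1, 0.3]
width: -0.003
gripper_force: 0.0
```

```bash
python3 - <<'E'
from h import *
st=np.array([459.7,28.8,-.179])
rel(P(st,(0,70,108))[0])
d=save('top','rel',1.5)
E
```

```text
t 9.3 p [590.9  82.9 193.1] tooly deg -10.3 tilt [ 0.     0.001 -1.   ] F [0.6 0.1 0.3] w -0.0025117275837673006 q [-0.06  0.5   1.33 -0.    1.31  0.12]
rows tool [-0.22 -3.98  2.83]
```

View pics/rel.png

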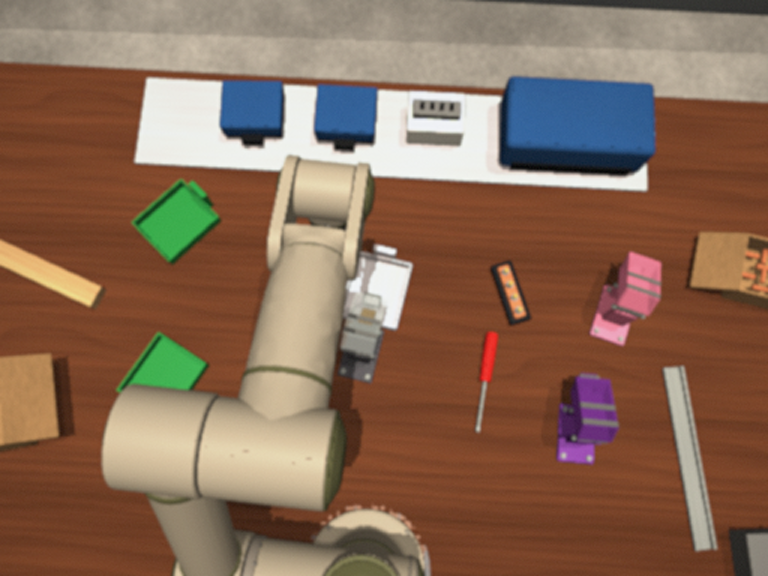

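```bash
python3 - <<'E'
from h import *
T=load('top'); st=np.array([459.7,28.8,-.179]); c=P(st,(86,0,0))[0]
tr=[c[0],c[1],-.179]
print(tr,[ (proj(T,P(tr,(sx*69,-59,30))[0])*1.5).round(0) for sx in(1,-1)])
E
```

```text
[np.float64(544.3259118152517), np.float64(13.488074927128158), -0.179] [array([412., 264.]), array([396., 328.])]
```

>>> send_rows([
  [0,-0.8,0,0,0,0,0],
  [0,-0.8,0,0,0,0,0],
  [0,-0.8,0,0,0,0,0],
  [0,-0.8,0.4,0,0,0,0],
  [0,-0.8,0.8,0,0,0,0],
  [0,0,0.9,0,0,0,0],
  [0,0,0.7,0,0,0,0],
  [0,0,0,0,0,0,0],
])

```text
time: 10.35
position: [472.0, 104.4, 107.4]
eef_rot: [0.768, 0.641, -0.001, -0.001]
contact_force: [-0.5, -0.3, 0.9]
width: 0.002
gripper_force: 0.0
```

```bash
python3 - <<'E'
from h import *
st=np.array([459.7,28.8,-.179])
rel(P(st,(0,42,108))[0])
S=save('side','stage',1.5)
E
```

```text
t 10.35 p [472.  104.4 107.4] tooly deg -10.3 tilt [-0.    -0.002 -1.   ] F [-0.5 -0.3  0.9] w 0.0021527552437958525 q [-0.03  0.37  1.78 -0.    1.    0.15]
rows tool [-1.15  0.05 -0.02]
```

View pics/stage.png

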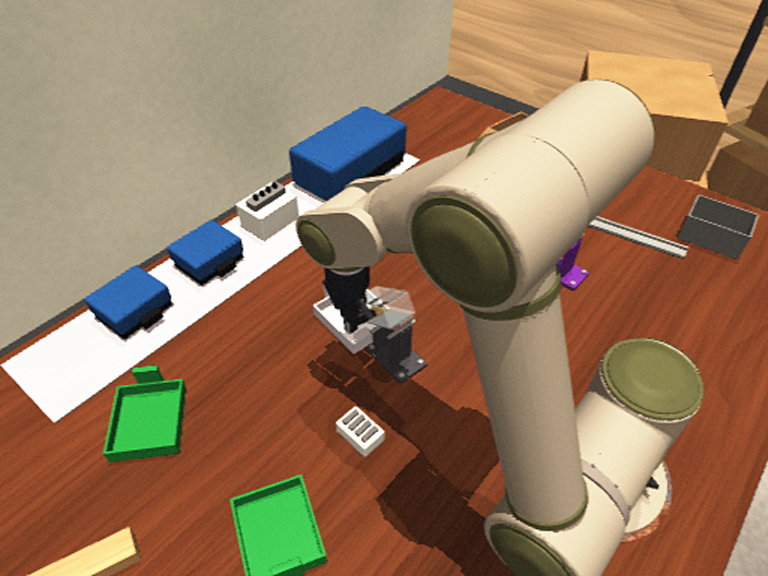

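The tray is placed as predicted and the fingers stand left of the flask. First tap.

>>> send_rows([
  [-0.6,0,0,0,0,0,0],
  [-0.8,0,0,0,0,0,0],
  [0.7,0,0,0,0,0,0],
  [0.7,0,0,0,0,0,0],
  [0,0,0,0,0,0,0],
  [0,0,0,0,0,0,0],
  [0,0,0,0,0,0,0],
  [0,0,0,0,0,0,0],
])

```text
time: 11.4
position: [472.2, 104.2, 108.4]
eef_rot: [0.768, 0.641, 0.0, 0.0]
contact_force: [-1.1, 0.4, 0.1]
width: -0.002
gripper_force: 0.0
```

```bash
cat >> h.py <<'E'
st=np.array([459.7,28.8,-.179])
def brass(tag=None):
    S=cam('side'); p0=S['frame']; 
    # brass mask near flask and tray; reference = start frame hues
    hsv=cv2.cvtColor(p0,cv2.COLOR_BGR2HSV); m=((hsv[...,0]>12)&(hsv[...,0]<32)&(hsv[...,1]>70)&(hsv[...,2]>60)).astype(np.uint8)
    box=np.zeros_like(m); box[180:245,200:290]=1; m*=box
    n,l,s,c=cv2.connectedComponentsWithStats(m)
    for i in range(1,n):
        if s[i,4]>5: print('brass',c[i].round(1),s[i,4])
    for q in((-6,0,6),(-19,0,6),(-31,0,6)): print('stuck at',proj(S,P(st,F(q))[0]).round(1),end=' ')
    print()
    if tag: cv2.imwrite(f'pics/{tag}.png',cv2.resize(p0[170:260,190:310],None,fx=6,fy=6,interpolation=cv2.INTER_CUBIC))
E
python3 - <<'E'
from h import *
rel(P(st,(0,42,108))[0]); brass('tap1')
E
```

```text
t 11.4 p [472.2 104.2 108.4] tooly deg -10.32 tilt [ 0.  0. -1.] F [-1.1  0.4  0.1] w -0.0018247228919351544 q [-0.03  0.36  1.78  0.    1.    0.15]
rows tool [-1.15  0.04  0.01]
brass [286.3 183.7] 13
brass [253.  204.6] 50
stuck at [248.1 206. ] stuck at [250.5 206.6] stuck at [252.7 207.2]
```

View pics/tap1.png

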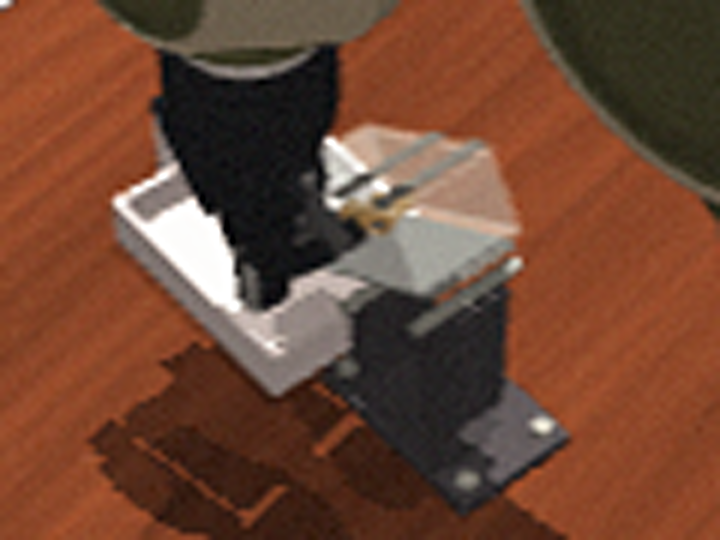

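>>> send_rows([
  [-0.7,0,0,0,0,0,0],
  [-0.9,0,0,0,0,0,0],
])

```text
time: 11.7
position: [463.5, 57.2, 108.3]
eef_rot: [0.768, 0.641, 0.0, -0.0]
contact_force: [2.3, 6.0, -0.4]
width: 0.001
gripper_force: 0.0
```

>>> send_rows([
  [0.8,0,0,0,0,0,0],
  [0.8,0,0,0,0,0,0],
  [0,0,0,0,0,0,0],
  [0,0,0,0,0,0,0],
  [0,0,0,0,0,0,0],
  [0,0,0,0,0,0,0],
  [0,0,0,0,0,0,0],
])

```text
time: 12.58
position: [472.2, 104.3, 108.3]
eef_rot: [0.768, 0.641, 0.0, 0.0]
contact_force: [0.4, 0.2, -0.5]
width: -0.001
gripper_force: 0.0
```

```bash
cat >> h.py <<'E'
def both():
    for n,b in(('side',(180,245,200,270)),('top',(160,225,215,285))):
        S=cam(n); hsv=cv2.cvtColor(S['frame'],cv2.COLOR_BGR2HSV); m=((hsv[...,0]>12)&(hsv[...,0]<32)&(hsv[...,1]>60)&(hsv[...,2]>60)).astype(np.uint8)
        o=np.zeros_like(m); o[b[0]:b[1],b[2]:b[3]]=m[b[0]:b[1],b[2]:b[3]]
        k,l,s,c=cv2.connectedComponentsWithStats(o); print(n,[(c[i].round(1).tolist(),int(s[i,4])) for i in range(1,k) if s[i,4]>4])
        print('  stuck',[proj(S,P(st,F((x,0,6)))[0]).round(0).tolist() for x in(-6,-19,-31,20)],'traycentre',proj(S,P(st,(86,0,8))[0]).round(0))
E
python3 - <<'E'
from h import *
rel(P(st,(0,42,108))[0]); both()
E
```

```text
t 12.575 p [472.2 104.3 108.3] tooly deg -10.3 tilt [-0.  0. -1.] F [ 0.4  0.2 -0.5] w -0.0012895904947263532 q [-0.03  0.36  1.78 -0.    1.    0.15]
rows tool [-1.15  0.04  0.01]
side [([250.6, 193.2], 5), ([261.6, 195.2], 5), ([255.0, 203.4], 21)]
  stuck [[248.0, 206.0], [250.0, 207.0], [253.0, 207.0], [243.0, 205.0]] traycentre [237. 211.]
top [([224.3, 194.2], 880), ([255.6, 182.5], 29), ([253.7, 192.4], 32), ([251.2, 210.2], 16)]
  stuck [[246.0, 208.0], [245.0, 211.0], [244.0, 214.0], [247.0, 201.0]] traycentre [251. 194.]
```

Contact force was about 6 N. Two brass spots now lie over the tray in the top view, at (256,183) and (254,192), and one is still in the flask. Tap again.

>>> send_rows([
  [-0.7,0,0,0,0,0,0],
  [-0.9,0,0,0,0,0,0],
  [0.8,0,0,0,0,0,0],
  [0.8,0,0,0,0,0,0],
  [0,0,0,0,0,0,0],
  [0,0,0,0,0,0,0],
  [0,0,0,0,0,0,0],
  [0,0,0,0,0,0,0],
])

```text
time: 13.68
position: [472.1, 104.1, 108.3]
eef_rot: [0.768, 0.641, -0.0, -0.0]
contact_force: [0.4, 0.3, -0.0]
width: 0.001
gripper_force: 0.0
```

```bash
python3 - <<'E'
from h import *
both()
E
```

```text
side [([224.3, 209.8], 26)]
  stuck [[248.0, 206.0], [250.0, 207.0], [253.0, 207.0], [243.0, 205.0]] traycentre [237. 211.]
top [([224.3, 194.3], 876), ([256.0, 186.8], 63), ([244.5, 183.0], 26)]
  stuck [[246.0, 208.0], [245.0, 211.0], [244.0, 214.0], [247.0, 201.0]] traycentre [251. 194.]
```

The flask looks empty and the brass is over the tray. Retreat up and away, then check.

>>> send_rows([
  [0.5,0,-0.5,0,0,0,0],
  [1,0,-1,0,0,0,0],
  [1,0,-1,0,0,0,0],
  [1,0,-1,0,0,0,0],
  [1,0,-1,0,0,0,0],
  [1,0,0,0,0,0,0],
  [0,0,0,0,0,0,0],
  [0,0,0,0,0,0,0],
])

```text
time: 14.78
position: [501.4, 266.3, 242.9]
eef_rot: [0.768, 0.641, -0.001, -0.0]
contact_force: [-0.1, 0.0, 0.5]
width: -0.001
gripper_force: 0.0
```

```bash
python3 - <<'E'
from h import *
T=cam('top');S=cam('side')
a=T['frame'][150:270,190:360];b=S['frame'][150:270,180:350]
cv2.imwrite('pics/end.png',np.vstack([cv2.resize(x,None,fx=2.5,fy=2.5,interpolation=cv2.INTER_CUBIC) for x in(a,b)]))
both()
E
```

```text
side [([232.9, 203.9], 48), ([240.3, 205.9], 7), ([224.8, 209.1], 30)]
  stuck [[248.0, 206.0], [250.0, 207.0], [253.0, 207.0], [243.0, 205.0]] traycentre [237. 211.]
top [([256.0, 186.8], 63), ([244.5, 183.0], 26), ([230.2, 215.2], 8)]
  stuck [[246.0, 208.0], [245.0, 211.0], [244.0, 214.0], [247.0, 201.0]] traycentre [251. 194.]
```

View pics/end.png

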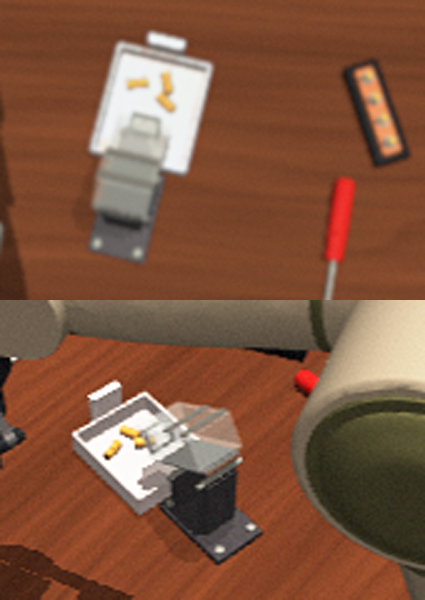

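All three standoffs lie in the tray (top half, at (137,84), (166,82) and (166,102)), and the flask is empty.

```bash
python3 -c "
from workcell import robot
print(robot.hand_in())"
```

```text
the job is handed in; nothing more can be done
None
```

The tray is flat under the mouth, three taps freed all three standoffs into it, the final picture shows them lying inside, and the job is handed in; no verdict came back.

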